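# Push the pitch tray home in the corner of the bench stop

### The job

Get the rectangular pitch tray ready for chasing: push it gently along the bench with the fingertips, never lifting or tipping it, until it sits home in the inside corner of the wooden bench stop, one long side flush against the long batten and one short side flush against the short batten, so that it cannot creep under the hammer. Then take the hand away, and leave the pots, cup, punches, hammer and brush where they are.

Things in the scene. Friction and masses are not known exactly. Their poses are not given: they have to be found in the camera images.
- tray: pitch tray: pale wooden frame filled to the brim with hard dark pitch, a brass relief bedded on top (66 x 100 mm, 10 mm above the rim). 160 mm long (y), 115 wide (x), 36 high to the rim, four plain upright sides, 0.7 to 1 kg; slides with 3 to 7 N. Origin: centre of its underside. Starts short of the long batten and to the right (-y) of its place, turned up to 0.35 rad from square with the stop
- stop: bench stop: an L of two fixed hardwood battens, 30 mm wide, 22 high. Origin: inside corner, bench level. Long batten on the side away from the robot: its inner face is x = 0, 300 mm from the corner to -y. Short one on the left: its inner face is y = 0, 120 mm from the corner to -x. Tray home: centre at x -57.5, y -80 mm, axes parallel to these. Turned up to 0.14 rad
- cup: bystander: open brass cup, 64 mm across, 55 mm high, standing to the near left of the stop. Origin: centre of its underside
- pot_cup: bystander: round dark steel pitch pot 120 mm across and 56 mm high, with a brass cup bedded mouth-down on top (105 mm in all), to the right. Origin: centre of its underside
- pot_plain: bystander: round dark steel pitch pot 110 mm across and 45 mm high (57 mm with the pitch), behind the long batten. Origin: centre of its underside
- punch_tin: bystander: metal tin 68 mm across and 85 mm high, with steel punches standing in it up to 140 mm, behind the long batten. Origin: centre of its underside
- punch: bystander: a square steel chasing punch 9 x 9 x 110 mm lying beside the short batten, on its outer (left) side. Origin: centre of its underside, x along it
- hammer: bystander: chasing hammer 250 mm long, 27 mm high, lying to the left of the stop. Origin: on the bench under the middle of it, x along the shaft towards the head
- brush: bystander: brass-wire brush with a dark wooden stock 200 x 22 x 28 mm, lying to the near right. Origin: centre of its underside, x along it
Mind the look-alikes: they are no part of the job. What is shaped like the tray but orange or turquoise is not meant.

How it is judged (in metres and radians):
At the end, for the whole second after the job is handed in: The tray lies flat on the bench, at rest, its long side within 3 mm of the long batten and its short side within 3 mm of the short batten (measured at its centre), square with the stop to 0.025 rad; every bystander is within 20 mm of where it started (x of tray in the frame of stop between -0.0605 and -0.0535 m and y of tray in the frame of stop between -0.083 and -0.076 m and angle between the x axis of tray and the x axis of stop, either way round below 0.025 rad and height (world z) of tray below 0.004 m and angle between tray's own z axis and vertical below 0.03 rad and linear speed of tray below 0.01 m/s and distance of each of cup, pot_cup, pot_plain, punch_tin, punch, hammer, brush from where it was at the start of the episode below 0.02 m); the robot touches nothing.
It fails at once if the tray is lifted or tipped (more than 10 mm off the bench or 0.1 rad) (height (world z) of tray above 0.01 m or angle between tray's own z axis and vertical above 0.1 rad).
It fails at once if the tray is knocked along (faster than 0.5 m/s) (linear speed of tray above 0.5 m/s).
It fails at once if a pot, the cup, a punch, the punch tin, the hammer or the brush is moved more than 20 mm (distance of any of cup, pot_cup, pot_plain, punch_tin, punch, hammer, brush from where it was at the start of the episode above 0.02 m).
It also fails if it takes over 54 s, if anything falls off the work surface, if the arm or the gripper's body presses on something with over 40 N, if the wrist force passes 120 N, or if a joint passes its speed limit or range.

### The arm

A 6-joint arm with a two-finger parallel gripper is mounted at the origin on the work surface. World frame = base frame: x ahead of the robot, y to its left, z up, the work surface at z = 0. Lengths are in mm, angles in rad, forces in N, time in s.
With the tool pointing down it reaches from about 275 to 1000 mm from the base axis. Payload 8.4 kg.
Tool frame: the origin (TCP) lies midway between the tips of the shut fingers; the grasp point (between the pads) lies 19 mm behind it; z points along the fingers, y is the line along which they close (so a half turn about z gives the same grasp; the last joint's range is limited). The gripper opens to 85 mm and grips with 20 to 120 N. Pads are 22 mm wide; open, the fingers measure 114 mm over their backs; the gripper's body (76 mm by 85 mm) begins 54 mm behind the grasp point. The pads swing forward as they close: fully open they stand 13 mm farther back than shut.
Start: joints at [-1.212, 0.353, 1.633, -0, 1.155, -0.002], TCP at [220.638, -584.762, 231.281] pointing down, gripper open.
Joint ranges: [-2.63, 2.63], [-0.92, 2.1], [0.06, 2.66], [-1.3, 4.44], [0, 2.69], [-3.02, 3.02]. Speed limits (rad/s): [2.22, 2.22, 2.79, 3.14, 3.14, 3.14].

### API

Orientations are given as [roll, pitch, yaw] about the fixed x, y, z axes, in that order (R = Rz(yaw) Ry(pitch) Rx(roll)).
In Python, from rig import monitor, imaging, r gives the robot as it stands.
- The arm moves only by the tool drive_tool, never from a script. Its argument "plan" is a list of rows, each an object of numbers: "x", "y", "z": the shift along the tool's x, y, z in units of 50 mm (1.0 is 50 mm); "ax", "ay", "az": the turn, a rotation vector about the tool's x, y, z in units of 6 degrees (1.0 is 6 degrees); "hand": the finger opening in mm, from 0 to 85.4. In form: [{"x": .., "y": .., "z": .., "ax": .., "ay": .., "az": .., "hand": ..}, ...]. A call has 1 to 8 rows; each row is the pose to reach, as a shift and turn from the pose commanded when the call began, along the tool's axes at that moment; what a row does not reach only later rows make up. A row lasts 1/10 s, in which the tool goes at most 50 mm and 8.59 degrees, less where a joint would pass 70% of its speed; a pose out of reach is approached as far as the arm can. A call with a gripper value outside its range is refused whole. The fingers move at their own pace and stop on an object; "grip_force" is the grip in N (left out, the last holds). Time passes only in rows, so rows that repeat a pose let the fingers close. It gives the time, the measured TCP pose, the force, the opening and the grip force at its end, in the units of the state.
- monitor.sense(): the state, without advancing time (a new reading comes with each control period).
- imaging.grab_frame(name): name is "scene" or "side" or "wrist"; returns the picture (480x640x3 uint8, red, green, blue); there is no depth.
- imaging.camera_info(name): a dict with "mtx" (3x3 intrinsics, pixels), "R" (3x3) and "t" (3): a world point X has camera coordinates R X + t. Camera axes: x right, y down, z forward; pixel columns grow to the right and rows downward; lengths in mm; the calibration is good to about 2 mm. A picture is of the moment at which its call begins: read the wrist's pose just before it. camera_info takes no time and is no camera call; for the wrist camera it gives the pose at the moment of the call.
- r.sign_off(): hands the job in; it is judged then, once.
The state is a dict: "clock": time; "qpos": joint angles; "qvel": joint speeds; "joint_efforts": joint torques, N m; "eef_pos": TCP position; "tcp_rot": TCP orientation; "contact_force": force on the tool from outside, world axes, zero at the start; "wrist_torque": the same for the moment, N m; "opening": opening from 0.0 (shut) to 1.0 (fully open); "grasp_force": force on a finger pad.
Only numpy, scipy, OpenCV 4.12 (cv2) and the standard library are available. Lean on these libraries where they do the work, as an engineer would, in place of code of your own. Each camera call takes 0.05 s, during which the arm holds its last target. There are 200 camera calls.

## Working session

There is one attempt and no reset: what is moved stays moved. The work goes in short steps, Python scripts to look and compute and a tool call to move; the robot and the scene stay as the last step left them, time stands still between calls to the robot, and variables do not carry over. Pictures are saved under pics/ and viewed, at most 10 in all, crops included, and the job is handed in when it is done.

Besides the shell and the picture viewer there is one more tool, called after "Call:" by a JSON object that holds its "name" and its "arguments". drive_tool: Moves the arm, as the interface text tells. Its arguments: {"type":"object","properties":{"plan":{"type":"array","items":{"type":"object","properties":{"x":{"type":"number"},"y":{"type":"number"},"z":{"type":"number"},"ax":{"type":"number"},"ay":{"type":"number"},"az":{"type":"number"},"hand":{"type":"number"}}}},"grip_force":{"type":"number"}},"required":["plan"]}

```bash
mkdir -p pics
python3 - <<'E'
from rig import monitor, imaging, r
import cv2
for n in ("scene","side"):
    im=imaging.grab_frame(n); cv2.imwrite(f"pics/{n}0.png",im[:,:,::-1])
    c=imaging.camera_info(n); print(n,c)
s=monitor.sense(); print(s["clock"],s["eef_pos"],s["tcp_rot"],s["opening"])
E
```

```text
scene {'mtx': array([[466.95230127,   0.        , 321.63714637],
       [  0.        , 466.95230127, 240.09340038],
       [  0.        ,   0.        ,   1.        ]]), 'R': array([[ 0.10578566,  0.99438784,  0.00148743],
       [ 0.84430411, -0.08902893, -0.52841691],
       [-0.52531892,  0.05715477, -0.84898372]]), 't': array([  32.28513901, -438.2020163 , 1367.97252238])}
side {'mtx': array([[499.90310774,   0.        , 320.29899879],
       [  0.        , 499.90310774, 236.6523965 ],
       [  0.        ,   0.        ,   1.        ]]), 'R': array([[-0.97132125, -0.23774511,  0.00350695],
       [-0.12143123,  0.48332557, -0.866978  ],
       [ 0.20442478, -0.84254   , -0.49833408]]), 't': array([ 515.67784928,  169.82213054, 1014.70075952])}
0.1 [ 220.51911759 -584.3675776   230.65154441] [-3.14039324e+00 -2.49902555e-05  3.60808607e-01] 1.000089246352404
```

View pics/scene0.png

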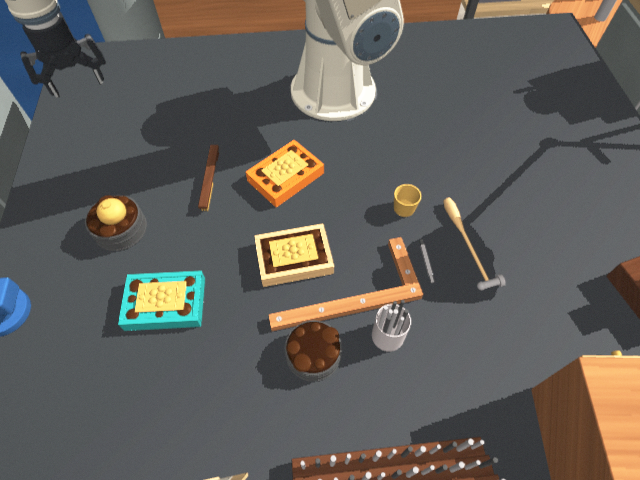

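View pics/side0.png

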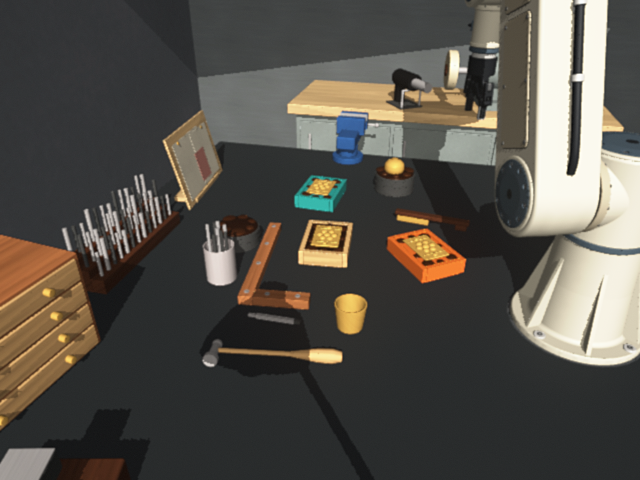

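Scene view: there are three tray shapes, at (294,254) pale wood, (285,172) orange and (163,299) turquoise. The pale one fits the description (pale frame, dark pitch, next to the stop). The stop's inside corner is near (408,290). I'll confirm with one enlarged crop.

Run:
```python
import cv2
im=cv2.imread("pics/scene0.png")[215:345,245:440]
cv2.imwrite("pics/crop0.png",cv2.resize(im,None,fx=4,fy=4,interpolation=cv2.INTER_CUBIC))
```

```text
(no output)
```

View pics/crop0.png

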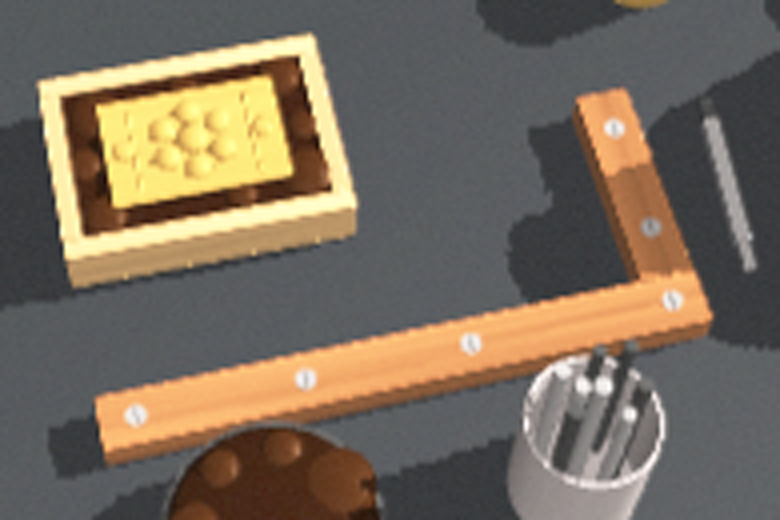

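The crop confirms it: a pale frame with dark pitch and a brass relief. Rim corners in crop pixels are (40,83), (315,35), (356,207) and (68,257). The stop's inner top edge runs (97,397)-(640,277)-(576,100).

```bash
cat > h.py <<'E'
import numpy as np
from rig import monitor, imaging, r
def world(name,uv,z):
    c=imaging.camera_info(name); K,R,t=c["mtx"],c["R"],np.ravel(c["t"])
    uv=np.atleast_2d(np.float64(uv)); d=(R.T@np.linalg.inv(K)@np.c_[uv,np.ones(len(uv))].T).T
    C=-R.T@t; return C+d*((z-C[2])/d[:,2])[:,None]
def project(name,P):
    c=imaging.camera_info(name); p=(c["mtx"]@(c["R"]@np.atleast_2d(P).T+np.ravel(c["t"])[:,None])).T
    return p[:,:2]/p[:,2:]
E
python3 - <<'E'
from h import *
np.set_printoptions(precision=1,suppress=True)
f=lambda a:np.array(a)/4+[245,215]
T=world("scene",f([(40,83),(315,35),(356,207),(68,257)]),36)[:,:2]
print(T,T.mean(0),[np.linalg.norm(T[i]-T[i-1]) for i in range(4)])
a=[np.arctan2(*(T[j]-T[i])[[1,0]]) for i,j in((0,3),(1,2))]; b=[np.arctan2(-(T[j]-T[i])[0],(T[j]-T[i])[1]) for i,j in((0,1),(3,2))]
print("yaw %.3f %.3f %.3f %.3f"%(*a,*b))
S=world("scene",f([(97,397),(640,277),(576,100)]),22)[:,:2]
print(S,np.linalg.norm(S[0]-S[1]),np.linalg.norm(S[2]-S[1]))
d=S[1]-S[0];e=S[1]-S[2];print("stop yaw",np.arctan2(-d[0],d[1]),np.arctan2(e[1],e[0]))
print(world("scene",[[405,212],[116,243],[205,210],[215,147],[447,200],[460,205]],0)[:,:2])
E
```

```text
[[ 504.8 -238.1]
 [ 488.5  -79.6]
 [ 602.9  -69.6]
 [ 617.  -226.6]] [ 553.3 -153.5] [np.float64(112.81744373763097), np.float64(159.37958040656076), np.float64(114.84728912535563), np.float64(157.67130539958626)]
yaw 0.102 0.087 0.102 0.089
[[ 693.  -216. ]
 [ 654.3   79.2]
 [ 539.4   65.3]] 297.7661233321686 115.70387180240299
stop yaw 0.13044339676092442 0.12086045550070232
[[ 451.   123.9]
 [ 467.5 -565. ]
 [ 393.9 -360.8]
 [ 188.1 -339.5]
 [ 426.   234.7]
 [ 444.4  262.8]]
```

```bash
cat >> h.py <<'E'
from scipy.spatial.transform import Rotation as Ro
C0=np.array([654.3,79.2]); YS=0.128
def rel(x,y,z,yaw):
    s=monitor.sense(); R=Ro.from_euler("xyz",s["tcp_rot"]); T=Ro.from_euler("xyz",[np.pi,0,yaw])
    d=R.inv().apply(np.array([x,y,z])-s["eef_pos"])/50; a=(R.inv()*T).as_rotvec(degrees=True)/6
    print("clock",s["clock"],"pos",np.round(s["eef_pos"],1),"d",np.round(d,2),"a",np.round(a,2))
def stop2w(x,y): return C0+Ro.from_euler("z",YS).as_matrix()[:2,:2]@[x,y]
E
python3 - <<'E'
from h import *
rel(465.5,-164.8,100,.128)
print(world("scene",[[275,203],[323,165]],0), stop2w(-57.5,-80))
print(project("scene",[[465.5,-164.8,10]]))
E
```

```text
clock 0.1 pos [ 220.5 -584.4  230.7] d [ 7.55 -6.12  2.62] a [-0.01  0.    2.22]
[[ 3.90623956e+02 -1.89721698e+02  0.00000000e+00]
 [ 2.81007715e+02 -5.87897264e+01 -1.13686838e-13]] [607.4824581   -7.48545305]
[[286.86184067 224.97615752]]
```

Call:
{"name": "drive_tool", "arguments": {"plan": [{"x": 7.55, "y": -6.12, "z": 1.5, "az": 2.22, "hand": 60}, {"x": 7.55, "y": -6.12, "z": 1.5, "az": 2.22, "hand": 60}, {"x": 7.55, "y": -6.12, "z": 1.5, "az": 2.22, "hand": 60}, {"x": 7.55, "y": -6.12, "z": 1.5, "az": 2.22, "hand": 60}, {"x": 7.55, "y": -6.12, "z": 1.5, "az": 2.22, "hand": 60}, {"x": 7.55, "y": -6.12, "z": 1.5, "az": 2.22, "hand": 60}, {"x": 7.55, "y": -6.12, "z": 1.5, "az": 2.22, "hand": 60}, {"x": 7.55, "y": -6.12, "z": 1.5, "az": 2.22, "hand": 60}]}}

```text
invalid input
```

Run:
```python
from h import *
print(monitor.sense()["qvel"])
rel(465.5,-164.8,8,.128)
```

```text
[-0.00013833 -0.00039515 -0.00028992  0.00019624  0.00049297  0.00060399]
clock 0.1 pos [ 220.5 -584.4  230.7] d [ 7.55 -6.12  4.46] a [-0.01  0.    2.22]
```

Call:
{"name": "drive_tool", "arguments": {"plan": [{"x": 0.75, "y": -0.6, "z": 0.15, "ax": 0, "ay": 0, "az": 0.2, "hand": 60}, {"x": 1.5, "y": -1.2, "z": 0.3, "ax": 0, "ay": 0, "az": 0.4, "hand": 60}]}}

```text
clock: 0.3
eef_pos: [269.5, -501.6, 215.6]
tcp_rot: [-3.141, -0.0, 0.316]
contact_force: [1.3, 0.2, 0.7]
opening: 0.707
grasp_force: 0.0
```

Call:
{"name": "drive_tool", "arguments": {"plan": [{"x": 0.75, "y": -0.6, "z": 0.15, "ax": 0, "ay": 0, "az": 0.25, "hand": 60}, {"x": 1.5, "y": -1.2, "z": 0.3, "ax": 0, "ay": 0, "az": 0.5, "hand": 60}, {"x": 2.25, "y": -1.8, "z": 0.45, "ax": 0, "ay": 0, "az": 0.75, "hand": 60}, {"x": 3.0, "y": -2.4, "z": 0.6, "ax": 0, "ay": 0, "az": 1.0, "hand": 60}, {"x": 3.75, "y": -3.0, "z": 0.75, "ax": 0, "ay": 0, "az": 1.25, "hand": 60}, {"x": 4.5, "y": -3.6, "z": 0.9, "ax": 0, "ay": 0, "az": 1.5, "hand": 60}, {"x": 5.25, "y": -4.2, "z": 1.05, "ax": 0, "ay": 0, "az": 1.7, "hand": 60}, {"x": 5.25, "y": -4.2, "z": 1.05, "ax": 0, "ay": 0, "az": 1.7, "hand": 60}]}}

```text
clock: 1.1
eef_pos: [454.8, -215.9, 162.8]
tcp_rot: [-3.14, 0.0, 0.145]
contact_force: [-1.2, -1.1, -0.0]
opening: 0.706
grasp_force: 0.0
```

Run:
```python
from h import *
rel(465.5,-164.8,8,.128)
```

```text
clock 1.1 pos [ 454.8 -215.9  162.8] d [ 0.36 -0.98  3.1 ] a [-0.02  0.    0.16]
```

Call:
{"name": "drive_tool", "arguments": {"plan": [{"x": 0.18, "y": -0.5, "z": 0.3, "ax": 0, "ay": 0, "az": 0.16, "hand": 60}, {"x": 0.36, "y": -0.98, "z": 0.8, "ax": 0, "ay": 0, "az": 0.16, "hand": 60}, {"x": 0.36, "y": -0.98, "z": 1.4, "ax": 0, "ay": 0, "az": 0.16, "hand": 60}, {"x": 0.36, "y": -0.98, "z": 2.0, "ax": 0, "ay": 0, "az": 0.16, "hand": 60}, {"x": 0.36, "y": -0.98, "z": 2.5, "ax": 0, "ay": 0, "az": 0.16, "hand": 60}, {"x": 0.36, "y": -0.98, "z": 2.85, "ax": 0, "ay": 0, "az": 0.16, "hand": 60}, {"x": 0.36, "y": -0.98, "z": 3.05, "ax": 0, "ay": 0, "az": 0.16, "hand": 60}, {"x": 0.36, "y": -0.98, "z": 3.05, "ax": 0, "ay": 0, "az": 0.16, "hand": 60}]}}

```text
clock: 1.9
eef_pos: [463.0, -169.4, 10.2]
tcp_rot: [-3.141, 0.002, 0.124]
contact_force: [-0.4, -0.1, 0.9]
opening: 0.703
grasp_force: 0.0
```

Run:
```python
from h import *
import cv2
im=imaging.grab_frame("scene")[175:345,220:460]
cv2.imwrite("pics/crop1.png",cv2.resize(im,None,fx=3.3,fy=3.3,interpolation=cv2.INTER_CUBIC)[:,:,::-1])
rel(*(stop2w(-57.5-57.5-11,0)),8,.128); rel(465.5,-164.8,8,.128)
```

```text
clock 1.95 pos [ 463.7 -169.6   11.1] d [ 1.88 -4.46  0.06] a [-0.    0.01 -0.04]
clock 1.95 pos [ 463.7 -169.6   11.1] d [ 0.05 -0.09  0.06] a [-0.    0.01 -0.04]
```

View pics/crop1.png

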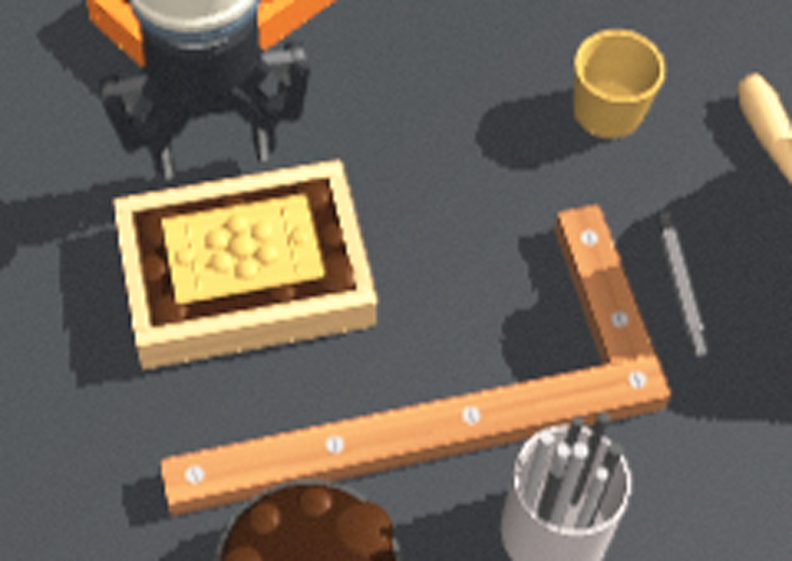

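The fingertips are down on the bench just behind the pale tray's near long side, at crop (165,165) and (265,150). Next I push them in +x towards the long batten.

Call:
{"name": "drive_tool", "arguments": {"plan": [{"x": 0.15, "y": -0.1, "z": 0, "ax": 0, "ay": 0, "az": 0, "hand": 60}, {"x": 0.32, "y": -0.2, "z": 0, "ax": 0, "ay": 0, "az": 0, "hand": 60}, {"x": 0.5, "y": -0.2, "z": 0, "ax": 0, "ay": 0, "az": 0, "hand": 60}, {"x": 0.68, "y": -0.2, "z": 0, "ax": 0, "ay": 0, "az": 0, "hand": 60}, {"x": 0.86, "y": -0.2, "z": 0, "ax": 0, "ay": 0, "az": 0, "hand": 60}, {"x": 1.04, "y": -0.2, "z": 0, "ax": 0, "ay": 0, "az": 0, "hand": 60}, {"x": 1.22, "y": -0.2, "z": 0, "ax": 0, "ay": 0, "az": 0, "hand": 60}, {"x": 1.4, "y": -0.2, "z": 0, "ax": 0, "ay": 0, "az": 0, "hand": 60}]}}

```text
clock: 2.75
eef_pos: [531.9, -150.3, 11.6]
tcp_rot: [-3.141, 0.002, 0.125]
contact_force: [-5.9, -1.7, 3.8]
opening: 0.704
grasp_force: 3.1
```

Call:
{"name": "drive_tool", "arguments": {"plan": [{"x": 0.1, "y": 0, "z": 0, "ax": 0, "ay": 0, "az": 0, "hand": 60}, {"x": 0.18, "y": 0, "z": 0, "ax": 0, "ay": 0, "az": 0, "hand": 60}, {"x": 0.24, "y": 0, "z": 0, "ax": 0, "ay": 0, "az": 0, "hand": 60}, {"x": 0.3, "y": 0, "z": 0, "ax": 0, "ay": 0, "az": 0, "hand": 60}, {"x": 0.36, "y": 0, "z": 0, "ax": 0, "ay": 0, "az": 0, "hand": 60}, {"x": 0.4, "y": 0, "z": 0, "ax": 0, "ay": 0, "az": 0, "hand": 60}]}}

```text
clock: 3.35
eef_pos: [551.6, -148.0, 11.4]
tcp_rot: [-3.141, 0.001, 0.125]
contact_force: [-6.9, -1.6, 4.1]
opening: 0.705
grasp_force: 3.0
```

Call:
{"name": "drive_tool", "arguments": {"plan": [{"x": 0.05, "y": 0, "z": 0, "ax": 0, "ay": 0, "az": 0, "hand": 60}, {"x": 0.1, "y": 0, "z": 0, "ax": 0, "ay": 0, "az": 0, "hand": 60}, {"x": 0.14, "y": 0, "z": 0, "ax": 0, "ay": 0, "az": 0, "hand": 60}]}}

```text
clock: 3.65
eef_pos: [556.2, -147.1, 11.1]
tcp_rot: [-3.14, 0.006, 0.124]
contact_force: [-18.3, -4.8, 12.7]
opening: 0.704
grasp_force: 9.5
```

Call:
{"name": "drive_tool", "arguments": {"plan": [{"x": -0.3, "y": 0, "z": 0, "ax": 0, "ay": 0, "az": 0, "hand": 60}, {"x": -0.6, "y": 0, "z": 0, "ax": 0, "ay": 0, "az": 0, "hand": 60}, {"x": -0.6, "y": 0, "z": -0.7, "ax": 0, "ay": 0, "az": 0, "hand": 60}, {"x": -0.6, "y": 0, "z": -1.5, "ax": 0, "ay": 0, "az": 0, "hand": 60}, {"x": -0.6, "y": 0, "z": -2.2, "ax": 0, "ay": 0, "az": 0, "hand": 60}]}}

```text
clock: 4.15
eef_pos: [530.2, -151.1, 123.3]
tcp_rot: [3.141, -0.002, 0.124]
contact_force: [1.1, -0.2, 0.4]
opening: 0.7
grasp_force: 0.0
```

Run:
```python
from h import *
import cv2
im=imaging.grab_frame("scene")[215:345,245:440]
cv2.imwrite("pics/crop2.png",cv2.resize(im,None,fx=4,fy=4,interpolation=cv2.INTER_CUBIC)[:,:,::-1])
rel(*(stop2w(-57.5,-334)),120,.128+np.pi/2)
```

```text
clock 4.2 pos [ 533.2 -152.   128.6] d [1.85 2.4  0.2 ] a [  0.09  -0.04 -15.04]
```

View pics/crop2.png

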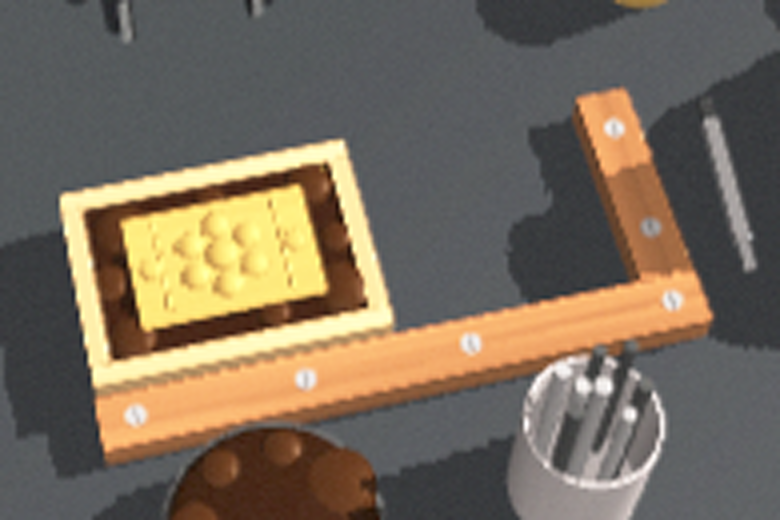

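The tray sits flush along the long batten, with its right end at the batten's end (crop ~(97,388)). Next I go round to the right short side with the hand turned 90°.

Call:
{"name": "drive_tool", "arguments": {"plan": [{"x": 0.25, "y": 0.3, "z": 0, "ax": 0, "ay": 0, "az": -1.3, "hand": 60}, {"x": 0.5, "y": 0.6, "z": 0, "ax": 0, "ay": 0, "az": -2.6, "hand": 60}, {"x": 0.75, "y": 0.9, "z": 0, "ax": 0, "ay": 0, "az": -3.9, "hand": 60}, {"x": 1.0, "y": 1.2, "z": 0, "ax": 0, "ay": 0, "az": -5.2, "hand": 60}, {"x": 1.25, "y": 1.5, "z": 0, "ax": 0, "ay": 0, "az": -6.5, "hand": 60}, {"x": 1.5, "y": 1.8, "z": 0, "ax": 0, "ay": 0, "az": -7.8, "hand": 60}, {"x": 1.7, "y": 2.1, "z": 0, "ax": 0, "ay": 0, "az": -9.1, "hand": 60}, {"x": 1.85, "y": 2.4, "z": 0, "ax": 0, "ay": 0, "az": -10.4, "hand": 60}]}}

```text
clock: 5.0
eef_pos: [637.5, -259.2, 121.4]
tcp_rot: [3.14, -0.0, 1.219]
contact_force: [0.0, -0.0, 0.1]
opening: 0.704
grasp_force: 0.0
```

Call:
{"name": "drive_tool", "arguments": {"plan": [{"x": 0, "y": 0, "z": 0, "ax": 0, "ay": 0, "az": -1.3, "hand": 60}, {"x": 0, "y": 0, "z": 0, "ax": 0, "ay": 0, "az": -2.6, "hand": 60}, {"x": 0, "y": 0, "z": 0, "ax": 0, "ay": 0, "az": -3.9, "hand": 60}, {"x": 0, "y": 0, "z": 0, "ax": 0, "ay": 0, "az": -4.6, "hand": 60}, {"x": 0, "y": 0, "z": 0, "ax": 0, "ay": 0, "az": -4.6, "hand": 60}]}}

```text
clock: 5.5
eef_pos: [636.7, -258.7, 121.4]
tcp_rot: [3.14, 0.0, 1.696]
contact_force: [-0.1, -0.7, -0.0]
opening: 0.703
grasp_force: 0.0
```

Run:
```python
from h import *
rel(*(stop2w(-57.5,-334)),10,.128+np.pi/2)
```

```text
clock 5.5 pos [ 636.7 -258.7  121.4] d [-0.02  0.06  2.23] a [ 0.01  0.   -0.02]
```

Call:
{"name": "drive_tool", "arguments": {"plan": [{"x": -0.02, "y": 0.06, "z": 0.5, "ax": 0, "ay": 0, "az": 0, "hand": 60}, {"x": -0.02, "y": 0.06, "z": 1.1, "ax": 0, "ay": 0, "az": 0, "hand": 60}, {"x": -0.02, "y": 0.06, "z": 1.6, "ax": 0, "ay": 0, "az": 0, "hand": 60}, {"x": -0.02, "y": 0.06, "z": 2.0, "ax": 0, "ay": 0, "az": 0, "hand": 60}, {"x": -0.02, "y": 0.06, "z": 2.2, "ax": 0, "ay": 0, "az": 0, "hand": 60}, {"x": 0.1, "y": 0.06, "z": 2.2, "ax": 0, "ay": 0, "az": 0, "hand": 60}, {"x": 0.25, "y": 0.06, "z": 2.2, "ax": 0, "ay": 0, "az": 0, "hand": 60}, {"x": 0.4, "y": 0.06, "z": 2.2, "ax": 0, "ay": 0, "az": 0, "hand": 60}]}}

```text
clock: 6.3
eef_pos: [637.2, -238.1, 12.6]
tcp_rot: [3.14, 0.001, 1.695]
contact_force: [-0.9, -0.5, -0.4]
opening: 0.707
grasp_force: 0.0
```

Run:
```python
from h import *
rel(*(stop2w(-57.5,-171)),10,.128+np.pi/2); print(monitor.sense()["contact_force"])
```

```text
clock 6.3 pos [ 637.2 -238.1   12.6] d [ 2.83 -0.01  0.05] a [ 0.02  0.01 -0.04]
[-0.87676498 -0.47586716 -0.40635836]
```

Call:
{"name": "drive_tool", "arguments": {"plan": [{"x": 0.15, "y": 0.0, "z": 0, "ax": 0, "ay": 0, "az": 0, "hand": 60}, {"x": 0.32, "y": 0.01, "z": 0, "ax": 0, "ay": 0, "az": 0, "hand": 60}, {"x": 0.5, "y": 0.02, "z": 0, "ax": 0, "ay": 0, "az": 0, "hand": 60}, {"x": 0.68, "y": 0.02, "z": 0, "ax": 0, "ay": 0, "az": 0, "hand": 60}, {"x": 0.86, "y": 0.03, "z": 0, "ax": 0, "ay": 0, "az": 0, "hand": 60}, {"x": 1.04, "y": 0.04, "z": 0, "ax": 0, "ay": 0, "az": 0, "hand": 60}, {"x": 1.22, "y": 0.04, "z": 0, "ax": 0, "ay": 0, "az": 0, "hand": 60}, {"x": 1.4, "y": 0.04, "z": 0, "ax": 0, "ay": 0, "az": 0, "hand": 60}]}}

```text
clock: 7.1
eef_pos: [629.6, -169.3, 12.3]
tcp_rot: [3.141, 0.002, 1.695]
contact_force: [-2.8, -7.6, 3.5]
opening: 0.698
grasp_force: 3.5
```

Call:
{"name": "drive_tool", "arguments": {"plan": [{"x": 0.18, "y": 0.0, "z": 0, "ax": 0, "ay": 0, "az": 0, "hand": 60}, {"x": 0.36, "y": 0.01, "z": 0, "ax": 0, "ay": 0, "az": 0, "hand": 60}, {"x": 0.54, "y": 0.02, "z": 0, "ax": 0, "ay": 0, "az": 0, "hand": 60}, {"x": 0.72, "y": 0.02, "z": 0, "ax": 0, "ay": 0, "az": 0, "hand": 60}, {"x": 0.9, "y": 0.03, "z": 0, "ax": 0, "ay": 0, "az": 0, "hand": 60}, {"x": 1.05, "y": 0.04, "z": 0, "ax": 0, "ay": 0, "az": 0, "hand": 60}, {"x": 1.15, "y": 0.04, "z": 0, "ax": 0, "ay": 0, "az": 0, "hand": 60}, {"x": 1.2, "y": 0.04, "z": 0, "ax": 0, "ay": 0, "az": 0, "hand": 60}]}}

```text
clock: 7.9
eef_pos: [623.5, -109.1, 11.9]
tcp_rot: [-3.141, 0.001, 1.696]
contact_force: [-2.5, -6.7, 0.5]
opening: 0.701
grasp_force: 3.1
```

Run:
```python
from h import *
rel(*(stop2w(-57.5,-171)),10,.128+np.pi/2)
```

```text
clock 7.9 pos [ 623.5 -109.1   11.9] d [ 0.24 -0.06  0.04] a [-0.01  0.01 -0.03]
```

Twelve mm to go; I'll creep in until the force rises.

Call:
{"name": "drive_tool", "arguments": {"plan": [{"x": 0.06, "y": 0, "z": 0, "ax": 0, "ay": 0, "az": 0, "hand": 60}, {"x": 0.12, "y": 0, "z": 0, "ax": 0, "ay": 0, "az": 0, "hand": 60}, {"x": 0.18, "y": 0, "z": 0, "ax": 0, "ay": 0, "az": 0, "hand": 60}, {"x": 0.22, "y": 0, "z": 0, "ax": 0, "ay": 0, "az": 0, "hand": 60}]}}

```text
clock: 8.3
eef_pos: [622.2, -98.4, 11.9]
tcp_rot: [-3.141, 0.001, 1.695]
contact_force: [-2.8, -5.6, 0.4]
opening: 0.705
grasp_force: 3.1
```

Call:
{"name": "drive_tool", "arguments": {"plan": [{"x": 0.03, "y": 0, "z": 0, "ax": 0, "ay": 0, "az": 0, "hand": 60}, {"x": 0.05, "y": 0, "z": 0, "ax": 0, "ay": 0, "az": 0, "hand": 60}]}}

```text
clock: 8.5
eef_pos: [622.2, -97.3, 11.9]
tcp_rot: [-3.141, 0.003, 1.696]
contact_force: [-3.2, -19.3, -0.8]
opening: 0.707
grasp_force: 9.1
```

The force has risen to 19 N, so the tray has reached the short batten. I'll back off, rise and look.

Call:
{"name": "drive_tool", "arguments": {"plan": [{"x": -0.3, "y": 0, "z": 0, "ax": 0, "ay": 0, "az": 0, "hand": 60}, {"x": -0.8, "y": 0, "z": 0, "ax": 0, "ay": 0, "az": 0, "hand": 60}, {"x": -1.0, "y": 0, "z": -0.7, "ax": 0, "ay": 0, "az": 0, "hand": 60}, {"x": -1.2, "y": 0, "z": -1.5, "ax": 0, "ay": 0, "az": 0, "hand": 60}, {"x": -1.6, "y": 0, "z": -2.3, "ax": 0, "ay": 0, "az": 0, "hand": 60}, {"x": -2.2, "y": 0, "z": -2.6, "ax": 0, "ay": 0, "az": 0, "hand": 60}, {"x": -2.2, "y": 0, "z": -2.6, "ax": 0, "ay": 0, "az": 0, "hand": 60}]}}

```text
clock: 9.2
eef_pos: [638.7, -208.3, 145.6]
tcp_rot: [3.135, 0.004, 1.693]
contact_force: [0.9, 0.6, 0.2]
opening: 0.703
grasp_force: 0.0
```

Run:
```python
from h import *
import cv2
im=imaging.grab_frame("scene")[215:345,265:460]
cv2.imwrite("pics/crop3.png",cv2.resize(im,None,fx=4,fy=4,interpolation=cv2.INTER_CUBIC)[:,:,::-1])
```

```text
(no output)
```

View pics/crop3.png

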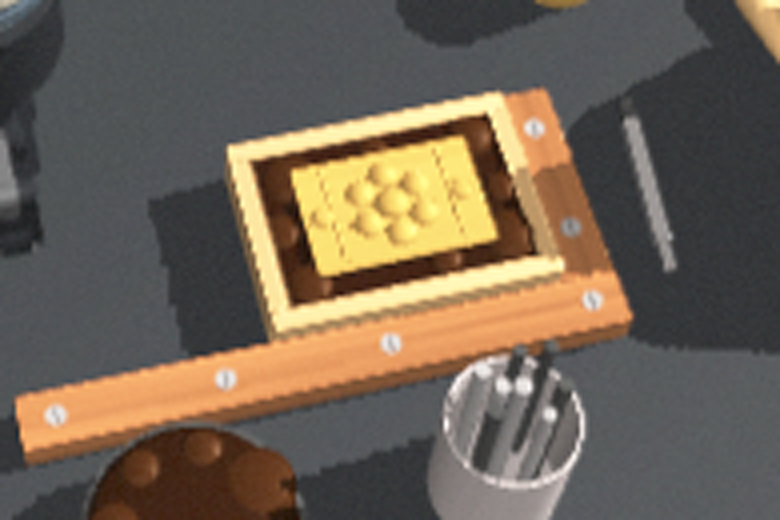

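The tray looks home, with its corners at crop (228,147), (500,93), (563,262) and (273,325). I'll measure that, then seat it once more against the long batten.

Run:
```python
from h import *
T=world("scene",np.array([(228,147),(500,93),(563,262),(273,325)])/4+[265,215],36)[:,:2]
M=Ro.from_euler("z",YS).as_matrix()[:2,:2]
print(np.round((T-C0)@M,1),np.round((T.mean(0)-C0)@M,1))
rel(*(stop2w(-57.5-57.5-11-30,-80)),140,.128)
```

```text
[[-1.128e+02 -1.576e+02]
 [-1.117e+02  1.000e-01]
 [-2.000e+00  2.000e-01]
 [-2.100e+00 -1.598e+02]] [-57.1 -79.3]
clock 9.25 pos [ 637.3 -206.5  143.4] d [ 4.01 -2.08  0.05] a [ 0.04 -0.02 14.94]
```

Measured at (-57.1, -79.3) and square, which is home within measurement error. There's plenty of time for the confirming press along +x.

Call:
{"name": "drive_tool", "arguments": {"plan": [{"x": 0.5, "y": -0.4, "z": 0, "ax": 0, "ay": 0, "az": 1.3, "hand": 60}, {"x": 1.0, "y": -0.8, "z": 0, "ax": 0, "ay": 0, "az": 2.6, "hand": 60}, {"x": 1.5, "y": -1.2, "z": 0, "ax": 0, "ay": 0, "az": 3.9, "hand": 60}, {"x": 2.0, "y": -1.6, "z": 0, "ax": 0, "ay": 0, "az": 5.2, "hand": 60}, {"x": 2.5, "y": -2.08, "z": 0, "ax": 0, "ay": 0, "az": 6.5, "hand": 60}, {"x": 3.0, "y": -2.08, "z": 0, "ax": 0, "ay": 0, "az": 7.8, "hand": 60}, {"x": 3.5, "y": -2.08, "z": 0, "ax": 0, "ay": 0, "az": 9.1, "hand": 60}, {"x": 4.0, "y": -2.08, "z": 0, "ax": 0, "ay": 0, "az": 10.4, "hand": 60}]}}

```text
clock: 10.05
eef_pos: [506.8, -17.5, 140.6]
tcp_rot: [-3.14, 0.001, 0.6]
contact_force: [0.7, 0.3, 0.4]
opening: 0.702
grasp_force: 0.0
```

Call:
{"name": "drive_tool", "arguments": {"plan": [{"x": 0, "y": 0, "z": 0, "ax": 0, "ay": 0, "az": 1.3, "hand": 60}, {"x": 0, "y": 0, "z": 0, "ax": 0, "ay": 0, "az": 2.6, "hand": 60}, {"x": 0, "y": 0, "z": 0, "ax": 0, "ay": 0, "az": 3.9, "hand": 60}, {"x": 0, "y": 0, "z": 0, "ax": 0, "ay": 0, "az": 4.55, "hand": 60}, {"x": 0, "y": 0, "z": 0, "ax": 0, "ay": 0, "az": 4.55, "hand": 60}]}}

```text
clock: 10.55
eef_pos: [507.2, -18.4, 140.5]
tcp_rot: [-3.141, 0.002, 0.129]
contact_force: [-0.3, -0.4, 1.0]
opening: 0.705
grasp_force: 0.0
```

Run:
```python
from h import *
rel(*(stop2w(-57.5-57.5-11-30,-80)),10,.128)
```

```text
clock 10.55 pos [507.2 -18.4 140.5] d [0.05 0.04 2.61] a [-0.01  0.01  0.01]
```

Call:
{"name": "drive_tool", "arguments": {"plan": [{"x": 0, "y": 0.04, "z": 0.7, "ax": 0, "ay": 0, "az": 0, "hand": 60}, {"x": 0, "y": 0.04, "z": 1.4, "ax": 0, "ay": 0, "az": 0, "hand": 60}, {"x": 0, "y": 0.04, "z": 2.0, "ax": 0, "ay": 0, "az": 0, "hand": 60}, {"x": 0, "y": 0.04, "z": 2.4, "ax": 0, "ay": 0, "az": 0, "hand": 60}, {"x": 0, "y": 0.04, "z": 2.58, "ax": 0, "ay": 0, "az": 0, "hand": 60}, {"x": 0.2, "y": 0.04, "z": 2.58, "ax": 0, "ay": 0, "az": 0, "hand": 60}, {"x": 0.4, "y": 0.04, "z": 2.58, "ax": 0, "ay": 0, "az": 0, "hand": 60}, {"x": 0.55, "y": 0.04, "z": 2.58, "ax": 0, "ay": 0, "az": 0, "hand": 60}]}}

```text
clock: 11.35
eef_pos: [538.3, -17.5, 13.6]
tcp_rot: [3.141, -0.003, 0.13]
contact_force: [0.7, -0.7, 0.2]
opening: 0.704
grasp_force: 0.0
```

Call:
{"name": "drive_tool", "arguments": {"plan": [{"x": 0.04, "y": 0, "z": 0, "ax": 0, "ay": 0, "az": 0, "hand": 60}, {"x": 0.08, "y": 0, "z": 0, "ax": 0, "ay": 0, "az": 0, "hand": 60}, {"x": 0.1, "y": 0, "z": 0, "ax": 0, "ay": 0, "az": 0, "hand": 60}]}}

```text
clock: 11.65
eef_pos: [540.0, -17.1, 12.5]
tcp_rot: [-3.141, 0.001, 0.129]
contact_force: [-3.8, -1.2, 2.4]
opening: 0.701
grasp_force: 2.3
```

Call:
{"name": "drive_tool", "arguments": {"plan": [{"x": 0.02, "y": 0, "z": 0, "ax": 0, "ay": 0, "az": 0, "hand": 60}, {"x": 0.04, "y": 0, "z": 0, "ax": 0, "ay": 0, "az": 0, "hand": 60}]}}

```text
clock: 11.85
eef_pos: [540.0, -17.0, 12.0]
tcp_rot: [-3.141, 0.005, 0.129]
contact_force: [-10.3, -3.3, 7.5]
opening: 0.704
grasp_force: 5.3
```

The force rises with no motion, so the tray is seated. I'll withdraw.

Call:
{"name": "drive_tool", "arguments": {"plan": [{"x": -0.3, "y": 0, "z": 0, "ax": 0, "ay": 0, "az": 0, "hand": 60}, {"x": -0.6, "y": 0, "z": 0, "ax": 0, "ay": 0, "az": 0, "hand": 60}, {"x": -0.7, "y": 0, "z": -0.7, "ax": 0, "ay": 0, "az": 0, "hand": 60}, {"x": -0.7, "y": 0, "z": -1.5, "ax": 0, "ay": 0, "az": 0, "hand": 60}, {"x": -0.7, "y": 0, "z": -2.3, "ax": 0, "ay": 0, "az": 0, "hand": 60}, {"x": -0.9, "y": 0, "z": -3.0, "ax": 0, "ay": 0, "az": 0, "hand": 60}, {"x": -0.9, "y": 0, "z": -3.0, "ax": 0, "ay": 0, "az": 0, "hand": 60}, {"x": -0.9, "y": 0, "z": -3.0, "ax": 0, "ay": 0, "az": 0, "hand": 60}]}}

```text
clock: 12.65
eef_pos: [498.5, -22.6, 163.0]
tcp_rot: [3.141, -0.002, 0.129]
contact_force: [-0.3, -0.1, -0.6]
opening: 0.702
grasp_force: 0.0
```

Run:
```python
from h import *
import cv2
cv2.imwrite("pics/final.png",imaging.grab_frame("scene")[:,:,::-1]); print(monitor.sense()["clock"])
```

```text
12.7
```

View pics/final.png

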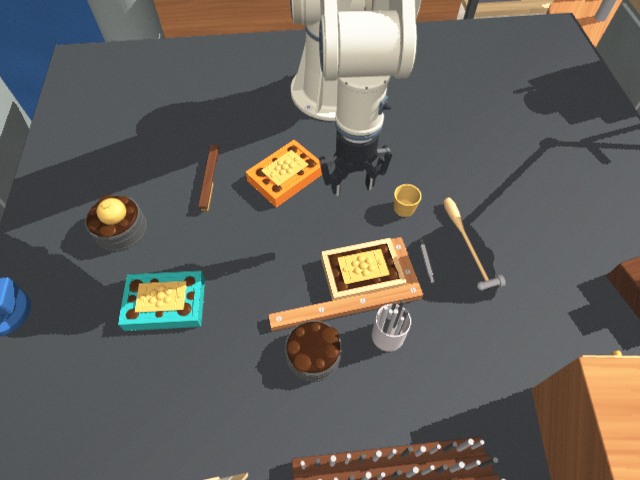

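The tray is home in the corner at (363,268). Every bystander is at the same pixels as at the start, and the hand is clear.

```bash
python3 -c "
from rig import r
print(r.sign_off())"
```

```text
the job is handed in; nothing more can be done
None
```

The pale pitch tray is pushed home in the corner of the bench stop, flush against both battens as far as the camera and the contact forces show. The hand is clear, the bystanders look unmoved, and the job was handed in at about 12.7 s; no verdict came back.

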